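Set the end float of the lining spindle

ROBOT

A 6-joint arm with a two-finger parallel gripper is mounted at the origin on the work surface. World frame = base frame: x ahead of the robot, y to its left, z up, the work surface at z = 0. Lengths are in m, angles in rad, forces in N, time in s.
With the tool pointing down it reaches from about 0.25 to 0.775 m from the base axis. Payload 4 kg.
Tool frame: the origin (TCP) lies at the very end of the fingers, on their centre line; the grasp point (between the pads) lies 19 mm behind it; y points along the fingers, z is the direction in which the jaws open and shut, and the axes are right-handed (so a half turn about y gives the same grasp; the last joint's range is limited). The gripper opens to 94 mm and grips with 3 to 60 N. Pads are 16 mm wide; open, the fingers measure 119 mm over their backs; the gripper's body (75 mm by 177 mm) begins 78 mm behind the grasp point.
Start: joints at [-1.273, 0.087, 1.371, -0, 1.684, -0.103], TCP at [0.215, -0.506, 0.206] pointing down, gripper open.
Joint ranges: [-3.1, 3.1], [-0.76, 2.03], [0.27, 2.55], [-1.08, 4.22], [0.17, 2.65], [-2.57, 2.57]. Speed limits (rad/s): [2.79, 2.79, 3.14, 3.14, 3.14, 3.14].

INTERFACE

Orientations are given as a 3x3 rotation matrix whose columns are the frame's x, y, z axes.
In Python, from cell import * gives the robot as it stands. The module is installed in compiled form; this text tells all that it offers.
- The arm moves only by the shell command python3 -m jog 'ROWS' [FORCE]. ROWS is JSON, a list that holds one entry, the list of rows, each a list of 5 numbers: the finger opening in mm, from 0 to 94, then the shift along the tool's x, y, z in mm, then the turn about the tool's y in rad. In form: [[[claw, tx, ty, tz, spin], ...]]. A call has exactly 8 rows; each row is the pose to reach, as a shift and turn from the pose commanded when the call began, along the tool's axes at that moment; what a row does not reach only later rows make up. A row lasts 1/12 s, in which the tool goes at most 41.7 mm and 7.16 degrees, less where a joint would pass 70% of its speed; a pose out of reach is approached as far as the arm can. A call with a gripper value outside its range is refused whole. The fingers move at their own pace and stop on an object; FORCE is the grip in N (left out, the last holds). Time passes only in rows, so rows that repeat a pose let the fingers close, or fill a call up. It gives the time, the measured TCP pose, the force and the opening at its end, in the units of the state.
- read_state(): the state, without advancing time (a new reading comes with each control period).
- camera(name): name is "side" or "top" or "wrist"; returns a dict with "color" (384x512x3 uint8, red, green, blue), "range_z" (384x512 float32, m along the optical axis (not along the pixel's ray), 0 where there is no reading), "vertical_fov" (degrees; the focal length in pixels is half the picture's height over the tangent of half this angle, whatever the lens; pixels are square), "cx", "cy" (the principal point, pixels), "R" (3x3) and "t" (3): a world point X has camera coordinates R X + t. Camera axes: x right, y down, z forward; pixel columns grow to the right and rows downward; lengths in m; the calibration is good to about 2 mm. The wrist camera is an equidistant fisheye: a pixel r from the principal point sees the ray r / f radians off the axis. A picture is of the moment at which its call begins.
- sign_off(): hands the job in, once; it reports no verdict.
The state is a dict: "t": time; "joints": joint angles; "qvel": joint speeds; "joint_torque": joint torques, N m; "tcp_pos": TCP position; "tool_rot": TCP orientation; "contact_force": force on the tool from outside, world axes, zero at the start; "wrist_torque": the same for the moment, N m; "width": finger opening in m.
Only numpy, scipy, OpenCV 4.12 (cv2) and the standard library are available. Lean on these libraries where they do the work, as an engineer would, in place of code of your own. Each camera call takes 0.05 s, during which the arm holds its last target.

TASK

Set the end float of the lining spindle: push the spindle gently home, then pull it gently out until it comes up against the brass bush, holding it a moment against each stop to feel how far it floats, without shifting the bush or leaning hard on the stops. Then press the brass bush farther into the barrel until just about 2 mm of end float is left, push the spindle gently home again to finish and let go. The paint on the disc is wet, so do not touch the disc, and leave the pots and the bottle where they stand.

Things in the scene. Friction and masses are not known exactly. Their poses are not given: they have to be found in the camera images.
- head: Lining spindle: grey-green cast head on a plywood board (250 x 150 x 12 mm) fixed to the bench. Origin on the bench top under the barrel's middle, z up; x runs level along the spindle, out towards the hand knob (about room +y, up to 0.5 rad off). Barrel: diameter 59 mm, from x = -50 to +50 mm, axis 88 mm above the bench. Board: x = -100 to +150 mm, 75 mm to either side.
- spindle: Steel spindle, 12 mm thick, slides along the head's x in the barrel (friction 1 N). Origin on its axis, axes as the head's. Starts between its stops: in the barrel its collar runs between the rear stop (home) and the bush's inner end (out). A spring washer at each stop gives 1 mm per 6 N. Float at the start 6 to 15 mm. Disc on the rear end, knob on the front end.
- knob (a point): Centre of the hand knob: ridged aluminium cylinder, diameter 36 mm, 28 mm long along the spindle axis (14 mm each way from this point), fast on the spindle, 88 mm above the bench. The bare spindle between bush flange and knob is 55 to 85 mm long.
- collar_face (a point): On the spindle axis, in the plane of the front face of the spindle's collar, hidden in the barrel, 137 mm behind the knob's centre; its x axis points out to the knob. When the collar bears on the bush this point meets bush_end. With the spindle home, the distance along x from here to bush_end is the end float.
- bush: Brass bush round the spindle, a stiff push fit in the barrel's front end. Origin: centre of its flange's outer face (diameter 50, 6 mm thick), axes as the head's. The flange starts 13 to 17 mm proud of the barrel; about 12 N on it towards the barrel (-x) slides it in; it stays where left. Pulling the spindle against it with over 12 N drags it out. With the float right it is still 4 to 9 mm proud.
- bush_end (a point): Centre of the inner end of the bush, 51 mm behind its flange's outer face, in the barrel; the outer stop of the spindle's collar.
- rear_stop: Thrust ring in the barrel behind the spindle's collar, out of sight: the stop the spindle meets when home. Origin at the middle of the barrel on its axis in every unit, so it does not tell where the ring sits, which differs by up to 5 mm from unit to unit and can only be felt.
- disc: Freshly painted black disc with a gold rim, diameter 130 mm, 4 mm thick, on the rear end of the spindle, its middle 74 mm behind the spindle's origin. Wet: not to be touched.
- pot_blue: Closed paint pot with blue lid, diameter 42, height 46 mm, loose beside the spindle; origin under its centre.
- pot_yellow: Closed paint pot with yellow lid, diameter 42, height 46 mm, loose beside the spindle; origin under its centre.
- glue_bottle: White glue bottle, diameter 50, height 105 mm, loose beside the spindle; origin under its centre.

How it is judged:
On the way, in this order (a step that is already met when the one before it is completed fails the run):
1. the spindle is pushed home and held against its rear stop with at least 2 N for 0.3 s, the bush not yet shifted (under 1.5 mm) (contact force between spindle and rear_stop above 2 N and distance of bush from where it was at the start of the episode below 0.0015 m), for 0.3 s.
2. the spindle is pulled out and held against the bush with at least 2 N for 0.3 s, the bush not yet shifted (under 1.5 mm) (contact force between spindle and bush above 2 N and distance of bush from where it was at the start of the episode below 0.0015 m), for 0.3 s.
3. with the bush pressed in, the spindle is pushed home again with at least 2 N for 0.2 s, the collar then 0.8 to 4.5 mm from the bush (washer squeezed) (contact force between spindle and rear_stop above 2 N and x of bush_end in the frame of collar_face between 0.0008 and 0.0045 m), for 0.2 s.
At the end, for the whole second after the job is handed in: The bush has been pressed in so that, with the spindle home, 0.8 to 3.2 mm of end float is left between the spindle's collar and the bush; the collar is left standing 0.8 to 3.2 mm from the bush and everything is at rest (x of bush_end in the frame of collar_face between 0.0008 and 0.0032 m and linear speed of each of spindle, bush below 0.005 m/s); the robot touches nothing.
It fails at once if more than 20 N on the spindle's rear stop or between spindle and bush (contact force between spindle and rear_stop above 20 N or contact force between spindle and bush above 20 N).
It fails at once if the wet disc touched (contact force between any of the fingers, the arm and disc above 0.3 N).
It fails at once if a pot or the bottle moved by more than 20 mm (distance of any of pot_blue, pot_yellow, glue_bottle from where it was at the start of the episode above 0.02 m).
It also fails if it takes over 64 s, if anything falls off the work surface, if the arm or the gripper's body presses on something with over 40 N, if the wrist force passes 120 N, or if a joint passes its speed limit or range.

## Working session

There is one attempt and no reset: what is moved stays moved. The work goes in short steps, Python scripts to look and compute and a shell command to move; the robot and the scene stay as the last step left them, time stands still between calls to the robot, and variables do not carry over. Pictures are saved under pics/ and viewed, and the job is handed in when it is done.

```bash
mkdir -p pics; ls; python3 - <<'E'
from cell import *
import cv2,numpy as np
s=read_state(); print(s)
for n in ("side","top","wrist"):
    c=camera(n); cv2.imwrite(f"pics/{n}0.png",c["color"][:,:,::-1])
    print(n,c["vertical_fov"],c["cx"],c["cy"],c["R"],c["t"])
E
```

```text
pics
{'t': 0.0, 'joints': array([-1.27313132e+00,  8.79597934e-02,  1.37224187e+00, -4.60378989e-06,
        1.68360161e+00, -1.03086792e-01]), 'qvel': array([ 0.00123139, -0.00101296,  0.00033543, -0.00092166,  0.00019508,
        0.00093452]), 'joint_torque': array([-6.92978074e-05, -3.40183568e+01, -3.02425182e+01,  7.18140299e-02,
        3.30118323e-02, -1.50032424e-04]), 'tcp_pos': array([ 0.2144001 , -0.5058948 ,  0.20430785]), 'tool_rot': array([[-9.20768243e-01, -6.52724072e-04,  3.90109492e-01],
       [-3.90109974e-01,  2.11206673e-03, -9.20765848e-01],
       [-2.22931247e-04, -9.99997557e-01, -2.19935815e-03]]), 'contact_force': array([ 0.58729156,  0.26316287, -0.49365545]), 'wrist_torque': array([ 0.05576845,  0.05015964, -0.03606975]), 'width': 0.09401557780928055}
side 49.64112366842176 253.56350190934188 189.66671598152115 [[ 0.83553769 -0.54913807  0.01800442]
 [-0.4000029  -0.63043318 -0.66524558]
 [ 0.37666226  0.54863593 -0.7464075 ]] [-0.51095773  0.27257265  0.60265332]
top 44.37092861236701 246.76894022134013 187.98468742014407 [[ 0.02530511 -0.99897747  0.03746559]
 [-0.99804243 -0.02739003 -0.05622361]
 [ 0.0571923  -0.0359695  -0.99771501]] [-0.05270474  0.57492792  0.88339145]
wrist 65.70646984690485 253.17721954117664 191.26979122911706 [[ 0.39063764 -0.92054352 -0.00136577]
 [-0.88842795 -0.37739688  0.26128024]
 [-0.24103527 -0.10085251 -0.96526202]] [-0.5498899  -0.02644182  0.39013982]
```

View pics/side0.png

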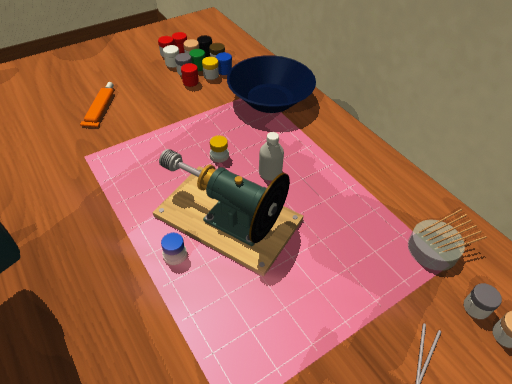

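View pics/top0.png

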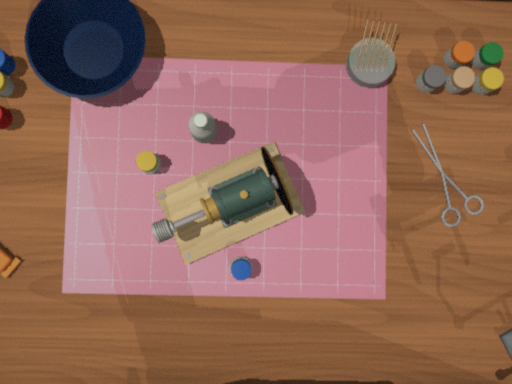

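View pics/wrist0.png

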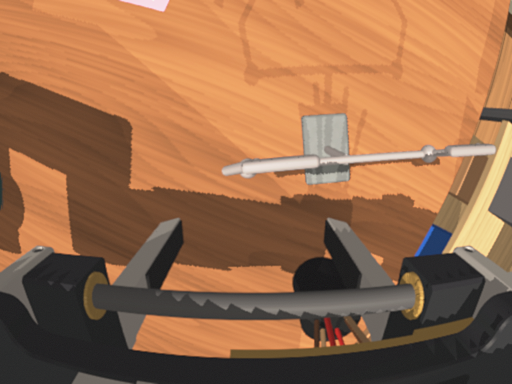

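The top view has the knob near (163,231), the brass flange near (210,208), the disc near (282,180), the blue pot at (241,269), the yellow pot at (148,161) and the bottle at (203,127). Next I'll measure the knob and axis from depth.

```bash
cat > h.py <<'E'
from cell import *
import cv2,numpy as np
def pts(c):
    h,w=c["range_z"].shape; f=h/2/np.tan(np.radians(c["vertical_fov"]/2))
    u,v=np.meshgrid(np.arange(w),np.arange(h)); z=c["range_z"].astype(float)
    P=np.stack([(u-c["cx"])/f*z,(v-c["cy"])/f*z,z],-1)
    X=(P-c["t"])@c["R"]; X[z==0]=np.nan
    return X
E
python3 - <<'E'
from h import *
for n in ("top","side"):
    c=camera(n);X=pts(c);hsv=cv2.cvtColor(c["color"],cv2.COLOR_RGB2HSV)
    np.savez(f"{n}.npz",X=X,hsv=hsv,col=c["color"])
    im=c["color"][:,:,::-1]
    if n=="top":
        cr=im[120:290,130:310]; cv2.imwrite("pics/topz.png",cv2.resize(cr,None,fx=4,fy=3.5*8/7,interpolation=cv2.INTER_CUBIC)[:600*10][:680])
        for p in [(163,231),(188,220),(210,208),(240,195),(148,161),(241,269),(203,121)]:
            print(p,X[p[1],p[0]].round(4),c["color"][p[1],p[0]])
        # knob points: height 0.085..0.112 left of flange
        Z=X[...,2]
        for lab,(u0,u1,v0,v1) in dict(knob=(145,180,210,250),shaft=(178,200,205,230)).items():
            R=X[v0:v1,u0:u1].reshape(-1,3);R=R[(R[:,2]>.078)]
            print(lab,len(R),R.min(0).round(4),R.max(0).round(4),R.mean(0).round(4))
    else:
        cr=im[140:230,150:300]; cv2.imwrite("pics/sidez.png",cv2.resize(cr,None,fx=5,fy=5,interpolation=cv2.INTER_CUBIC))
E
```

```text
(163, 231) [0.4937 0.1068 0.1047] [146 144 138]
(188, 220) [0.5133 0.0657 0.0948] [156 151 146]
(210, 208) [0.5349 0.0278 0.1081] [184 152  85]
(240, 195) [ 0.5578 -0.0225  0.1255] [160 134  80]
(148, 161) [0.6191 0.1466 0.0473] [190 166  73]
(241, 269) [ 0.4257 -0.0296  0.0477] [ 53  96 161]
(203, 121) [0.6851 0.0444 0.1059] [200 204 190]
knob 460 [0.4758 0.0809 0.082 ] [0.5158 0.1289 0.1096] [0.4977 0.1056 0.1004]
shaft 165 [0.5024 0.047  0.0866] [0.5311 0.0838 0.0981] [0.5169 0.065  0.0931]
```

```bash
python3 - <<'E'
import cv2;im=cv2.imread("pics/topz.png");print(im.shape);cv2.imwrite("pics/topz2.png",cv2.resize(im,(635,600)))
E
```

```text
(680, 720, 3)
```

View pics/topz2.png

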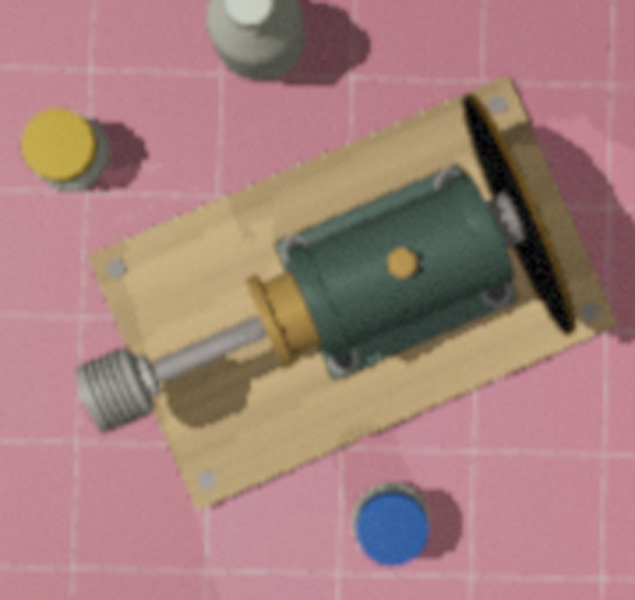

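View pics/sidez.png

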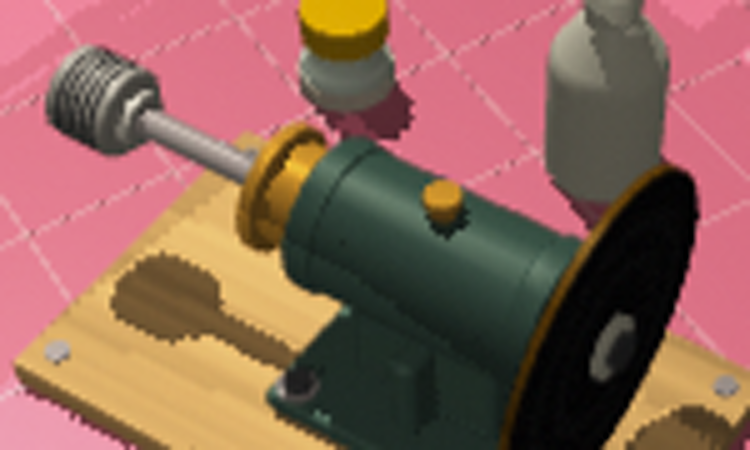

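```bash
python3 - <<'E'
import numpy as np
from scipy.optimize import least_squares
D=np.load("top.npz");X=D["X"];hsv=D["hsv"]
H,S,V=[hsv[...,i].astype(int) for i in range(3)]
P=X.reshape(-1,3);ok=np.isfinite(P[:,2])
g=ok&((H>65)&(H<100)&(S>60)).ravel()&(P[:,2]>.095)&(abs(P[:,0]-.55)<.1)&(abs(P[:,1])<.1)
G=P[g]
box=np.zeros(H.shape,bool);box[205:231,178:200]=1
Sh=P[ok&box.ravel()&(P[:,2]>.086)]
kb=np.zeros(H.shape,bool);kb[205:252,145:182]=1
K=P[ok&kb.ravel()&(P[:,2]>.095)]
def axis(p):
    a=np.array([np.cos(p[1]),np.sin(p[1])]);n=np.array([-a[1],a[0]]);return a,n
def res(p):
    a,n=axis(p);r=[]
    for Q,R in((G,.0295),(Sh,.006)):
        l=(Q[:,:2]-[.53,.03])@n-p[0]
        r.append((np.hypot(l,Q[:,2]-.088-p[2])-R)*np.sqrt(300/len(Q)))
    return np.concatenate(r)
s=least_squares(res,[0,1.95,0],loss="soft_l1",f_scale=.001)
a,n=axis(s.x);print(len(G),len(Sh),s.x,"rms",np.sqrt(np.mean(s.fun**2)),a)
o=np.array([.53,.03])+n*s.x[0]
k=(K[:,:2]-o)@a; kl=(K[:,:2]-o)@n-s.x[0]*0
m=K[:,2]>.1
print("knob along",np.percentile(k[m],[1,5,50,95,99]),"lat",np.percentile(kl,[2,50,98]),"z",K[:,2].max())
br=ok&((H>12)&(H<28)&(S>110)).ravel()&(P[:,2]>.075)&(abs((P[:,:2]-o)@n)<.03)
B=P[br];b=(B[:,:2]-o)@a;rr=np.hypot((B[:,:2]-o)@n,B[:,2]-.088)
for lo in np.arange(-.06,.06,.004):
    q=(b>=lo)&(b<lo+.004)
    if q.sum():print(round(lo,3),q.sum(),rr[q].max().round(4))
gl=(G[:,:2]-o)@a;print("barrel",np.percentile(gl,[1,50,99]))
print("o",o,"yaw of axis from +y",s.x[1]-np.pi/2)
E
```

```text
373 165 [-3.21173609e-03  2.01301807e+00 -3.40553903e-04] rms 0.002005018920545181 [-0.42794854  0.9038031 ]
knob along [0.07163692 0.0744443  0.0873256  0.10012364 0.1014705 ] lat [-1.61776847e-02  7.28271889e-05  1.53798986e-02] z 0.10960600202435912
-0.06 1 0.0375
-0.016 33 0.0222
-0.012 52 0.0233
-0.008 52 0.0226
-0.004 52 0.0231
0.0 64 0.0277
0.004 50 0.0277
barrel [-0.12771352 -0.06603026 -0.01828609]
o [0.53290278 0.03137446] yaw of axis from +y 0.44222174369928435
```

```bash
cat > go.py <<'E'
import sys,numpy as np
from cell import *
# target: along-axis s (m, from o), lateral l, z ; tool x -> -a
o=np.array([.53290,.03137]);a=np.array([-.42795,.90380]);n=np.array([-a[1],a[0]])
def rel(s,l,z):
    st=read_state();p=st["tcp_pos"];R=st["tool_rot"]
    T=np.r_[o+a*s+n*l,z]; d=R.T@(T-p)*1000
    ang=np.arctan2(R[1,0],R[0,0]); t=np.arctan2(-a[1],-a[0]); w=(t-ang+np.pi)%(2*np.pi)-np.pi
    print("t",round(st["t"],2),"along",((p[:2]-o)@a*1000).round(2),"lat",((p[:2]-o)@n*1000).round(2),"z",(p[2]*1000).round(1),
     "| tx ty tz",d.round(1),"spin",round(-w,3),"| w",round(st["width"]*1000,1),"F tool",(R.T@st["contact_force"]).round(2),"tilt",R[2,:].round(3))
if __name__=="__main__": rel(*map(float,sys.argv[1:4]))
E
python3 -m jog '[[[94,-29,0,-27,-0.1],[94,-59,0,-54,-0.2],[94,-88,0,-81,-0.3],[94,-118,0,-108,-0.4],[94,-147,0,-135,-0.5],[94,-177,0,-162,-0.6],[94,-206,0,-189,-0.7],[94,-236,0,-216,-0.8]]]' 15; python3 go.py .0875 0 .2
```

```text
t: 0.92
tcp_pos: [0.3478, -0.2137, 0.2056]
tool_rot: [[-0.358, 0.001, 0.934], [-0.934, -0.0, -0.358], [0.0, -1.0, 0.001]]
contact_force: [0.2, -0.3, -0.4]
width: 0.0941
t 0.92 along -142.26 lat 272.15 z 205.6 | tx ty tz [-355.5    5.5   21.9] spin -0.808 | w 94.1 F tool [0.26 0.42 0.27] tilt [ 0.    -1.     0.001]
```

```bash
python3 -m jog '[[[94,-40,0,2,-0.1],[94,-80,0,5,-0.2],[94,-120,0,7,-0.3],[94,-160,0,9,-0.4],[94,-200,0,12,-0.5],[94,-240,0,15,-0.6],[94,-280,0,17,-0.7],[94,-320,0,20,-0.808]]]' >/dev/null; python3 go.py .0875 0 .2
```

```text
t 1.58 along 63.64 lat 25.91 z 205.6 | tx ty tz [-23.8   5.6  25.9] spin 0.001 | w 94.1 F tool [ 1.82 -0.67  0.12] tilt [ 0. -1.  0.]
```

```bash
python3 -m jog '[[[94,-12,0,13,0],[94,-24,0,26,0],[94,-24,0,26,0],[94,-24,0,26,0],[94,-24,20,26,0],[94,-24,40,26,0],[94,-24,50,26,0],[94,-24,50,26,0]]]' >/dev/null; python3 go.py .0875 0 .069
python3 - <<'E'
from h import *
for n in("wrist","side"):
    c=camera(n); cv2.imwrite(f"pics/{n}1.png",c["color"][:,:,::-1])
E
```

```text
t 2.25 along 85.43 lat 3.38 z 152.6 | tx ty tz [-2.  83.5  3.8] spin -0.006 | w 94.2 F tool [-0.21 -0.06 -0.68] tilt [-0.002 -1.    -0.006]
```

View pics/wrist1.png

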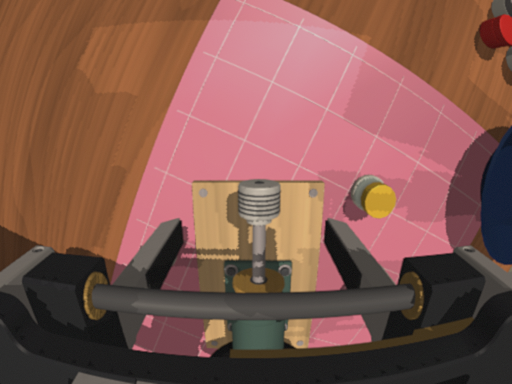

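View pics/side1.png

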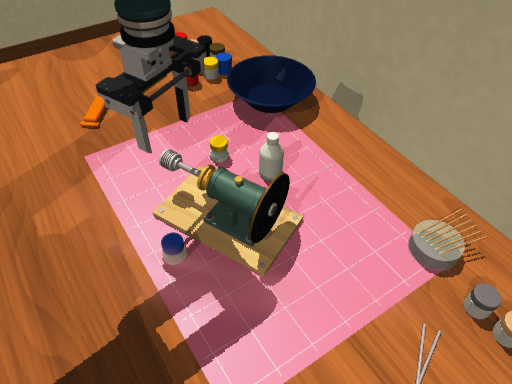

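The wrist view shows the knob at (259,202), centred between the fingertips (about 175 and 335). Its axis runs vertically in the picture, so the alignment is right. Now I'll go down around the knob.

```bash
python3 -m jog '[[[94,-2,15,1,0],[94,-2,40,1,0],[94,-2,65,1,0],[94,-2,80,1,0],[94,-2,83,1,0],[94,-2,83,1,0],[94,-2,83,1,0],[94,-2,83,1,0]]]' >/dev/null; python3 go.py .0875 0 .069
```

```text
t 3.02 along 87.05 lat -1.49 z 74.7 | tx ty tz [-0.4  5.7 -1.5] spin -0.004 | w 93.9 F tool [0.76 0.44 0.06] tilt [ 0.001 -1.     0.004]
```

```bash
python3 -m jog '[[[70,0,0,-1,0],[60,0,0,-1,0],[50,0,0,-1,0],[44,0,0,-1,0],[44,0,0,-1,0],[44,0,0,-1,0],[44,0,0,-1,0],[44,0,0,-1,0]]]' >/dev/null; python3 go.py .0875 0 .069
python3 - <<'E'
from h import *
c=camera("wrist"); cv2.imwrite("pics/wrist2.png",c["color"][:,:,::-1])
E
```

```text
t 3.68 along 87.72 lat 1.01 z 72.4 | tx ty tz [0.2 3.4 1. ] spin -0.004 | w 45.3 F tool [-0.39 -0.2   0.77] tilt [ 0. -1. -0.]
```

View pics/wrist2.png

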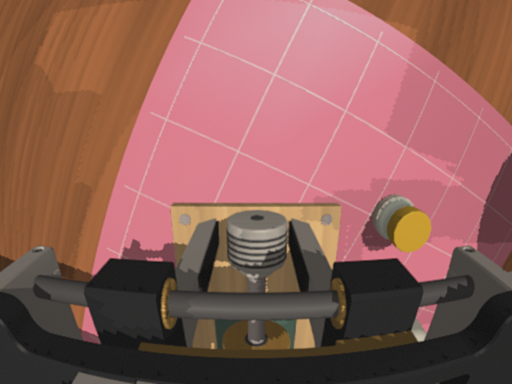

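The knob sits slightly right of centre between the fingers (gaps of about 13 px left and 4 px right). I'll shift by +2 mm in z and close.

```bash
python3 -m jog '[[[44,0,0,2,0],[44,0,0,2,0],[44,0,0,2,0],[34,0,0,2,0],[30,0,0,2,0],[30,0,0,2,0],[30,0,0,2,0],[30,0,0,2,0]]]' 30 >/dev/null; python3 go.py .0875 0 .069;python3 -m jog '[[[30,0,0,0,0],[30,0,0,0,0],[30,0,0,0,0],[30,0,0,0,0],[30,0,0,0,0],[30,0,0,0,0],[30,0,0,0,0],[30,0,0,0,0]]]' 30 >/dev/null; python3 go.py .0875 0 .069
```

```text
t 4.4 along 87.66 lat -1.05 z 72.4 | tx ty tz [ 0.2  3.4 -1.1] spin -0.004 | w 35.3 F tool [0.16 0.67 1.24] tilt [ 0. -1.  0.]
t 5.07 along 87.69 lat -1.02 z 72.4 | tx ty tz [ 0.2  3.4 -1. ] spin -0.004 | w 35.6 F tool [0.41 0.73 0.28] tilt [ 0. -1. -0.]
```

```bash
for i in 1; do python3 -m jog '[[[30,0.5,0,0,0],[30,1,0,0,0],[30,1.5,0,0,0],[30,2,0,0,0],[30,2,0,0,0],[30,2,0,0,0],[30,2,0,0,0],[30,2,0,0,0]]]' 30 >/dev/null; python3 go.py .0875 0 .069; done
```

```text
t 5.73 along 85.66 lat -1.03 z 72.4 | tx ty tz [-1.8  3.4 -1. ] spin -0.004 | w 35.3 F tool [-0.73  1.76  0.93] tilt [ 0. -1.  0.]
```

```bash
python3 -m jog '[[[30,0.5,0,0,0],[30,1,0,0,0],[30,1.5,0,0,0],[30,1.5,0,0,0],[30,1.5,0,0,0],[30,1.5,0,0,0],[30,1.5,0,0,0],[30,1.5,0,0,0]]]' 30 >/dev/null; python3 go.py .0875 0 .069
```

```text
t 6.4 along 84.06 lat -1.03 z 72.5 | tx ty tz [-3.4  3.5 -1. ] spin -0.004 | w 35.4 F tool [-0.51  1.62  1.48] tilt [ 0. -1.  0.]
```

```bash
python3 -m jog '[[[30,0.5,0,0,0],[30,1,0,0,0],[30,1.5,0,0,0],[30,1.5,0,0,0],[30,1.5,0,0,0],[30,1.5,0,0,0],[30,1.5,0,0,0],[30,1.5,0,0,0]]]' 30 >/dev/null; python3 go.py .0875 0 .069
```

```text
t 7.07 along 82.61 lat -1.02 z 72.4 | tx ty tz [-4.9  3.4 -1. ] spin -0.004 | w 35.3 F tool [-0.47  1.33  0.82] tilt [ 0. -1.  0.]
```

```bash
python3 -m jog '[[[30,0.5,0,0,0],[30,1,0,0,0],[30,1,0,0,0],[30,1,0,0,0],[30,1,0,0,0],[30,1,0,0,0],[30,1,0,0,0],[30,1,0,0,0]]]' 30 >/dev/null; python3 go.py .0875 0 .069
```

```text
t 7.73 along 81.87 lat -1.02 z 72.5 | tx ty tz [-5.6  3.5 -1. ] spin -0.004 | w 35.3 F tool [-2.6   1.01  1.56] tilt [-0. -1.  0.]
```

```bash
python3 -m jog '[[[30,0.5,0,0,0],[30,0.7,0,0,0],[30,0.7,0,0,0],[30,0.7,0,0,0],[30,0.7,0,0,0],[30,0.7,0,0,0],[30,0.7,0,0,0],[30,0.7,0,0,0]]]' 30 >/dev/null; python3 go.py .0875 0 .069
```

```text
t 8.4 along 81.25 lat -0.99 z 72.4 | tx ty tz [-6.2  3.4 -1. ] spin -0.004 | w 35.4 F tool [-4.21  0.84  1.61] tilt [-0. -1. -0.]
```

```bash
python3 -m jog '[[[30,0,0,0,0],[30,0,0,0,0],[30,0,0,0,0],[30,0,0,0,0],[30,0,0,0,0],[30,0,0,0,0],[30,0,0,0,0],[30,0,0,0,0]]]' 30 >/dev/null; python3 go.py .0875 0 .069; python3 -c "
from go import *
for i in range(6): print(read_state()['contact_force']@np.r_[a,0])"
```

```text
t 9.07 along 81.25 lat -1.0 z 72.4 | tx ty tz [-6.2  3.4 -1. ] spin -0.004 | w 35.5 F tool [-3.94  0.1   0.92] tilt [-0. -1. -0.]
3.938415924678066
3.938415924678066
3.938415924678066
3.938415924678066
3.938415924678066
3.938415924678066
```

```bash
python3 -m jog '[[[30,0.4,0,0,0],[30,0.6,0,0,0],[30,0.6,0,0,0],[30,0.6,0,0,0],[30,0.6,0,0,0],[30,0.6,0,0,0],[30,0.6,0,0,0],[30,0.6,0,0,0]]]' 30 >/dev/null; python3 go.py .0875 0 .069
```

```text
t 9.73 along 81.0 lat -1.02 z 72.5 | tx ty tz [-6.5  3.5 -1. ] spin -0.004 | w 35.3 F tool [-5.29  0.34  0.73] tilt [-0.001 -1.     0.   ]
```

```bash
python3 -m jog '[[[30,0,0,0,0],[30,0,0,0,0],[30,0,0,0,0],[30,0,0,0,0],[30,0,0,0,0],[30,0,0,0,0],[30,0,0,0,0],[30,0,0,0,0]]]' 30 >/dev/null; python3 go.py .0875 0 .069
```

```text
t 10.4 along 81.01 lat -1.0 z 72.4 | tx ty tz [-6.5  3.4 -1. ] spin -0.004 | w 35.5 F tool [-5.41  0.15  2.27] tilt [-0.001 -1.    -0.   ]
```

```bash
python3 -m jog '[[[30,-1,0,0,0],[30,-2,0,0,0],[30,-3,0,0,0],[30,-4,0,0,0],[30,-5,0,0,0],[30,-6,0,0,0],[30,-6,0,0,0],[30,-6,0,0,0]]]' 30 >/dev/null; python3 go.py .0875 0 .069
```

```text
t 11.07 along 86.08 lat -1.04 z 72.5 | tx ty tz [-1.4  3.5 -1. ] spin -0.004 | w 35.1 F tool [0.34 2.31 1.53] tilt [ 0.001 -1.     0.   ]
```

```bash
python3 -m jog '[[[30,-0.5,0,0,0],[30,-1,0,0,0],[30,-1.5,0,0,0],[30,-1.5,0,0,0],[30,-1.5,0,0,0],[30,-1.5,0,0,0],[30,-1.5,0,0,0],[30,-1.5,0,0,0]]]' 30 >/dev/null; python3 go.py .0875 0 .069
```

```text
t 11.73 along 87.95 lat -1.05 z 72.5 | tx ty tz [ 0.5  3.5 -1. ] spin -0.004 | w 35.8 F tool [0.48 2.59 1.71] tilt [-0. -1.  0.]
```

```bash
python3 -m jog '[[[30,-0.5,0,0,0],[30,-1,0,0,0],[30,-1.5,0,0,0],[30,-1.5,0,0,0],[30,-1.5,0,0,0],[30,-1.5,0,0,0],[30,-1.5,0,0,0],[30,-1.5,0,0,0]]]' 30 >/dev/null; python3 go.py .0875 0 .069
```

```text
t 12.4 along 89.47 lat -1.02 z 72.4 | tx ty tz [ 2.   3.4 -1. ] spin -0.004 | w 35.3 F tool [0.58 2.18 2.38] tilt [-0. -1. -0.]
```

```bash
python3 -m jog '[[[30,-0.5,0,0,0],[30,-1,0,0,0],[30,-1,0,0,0],[30,-1,0,0,0],[30,-1,0,0,0],[30,-1,0,0,0],[30,-1,0,0,0],[30,-1,0,0,0]]]' 30 >/dev/null; python3 go.py .0875 0 .069
```

```text
t 13.07 along 90.4 lat -1.05 z 72.5 | tx ty tz [ 2.9  3.5 -1. ] spin -0.004 | w 35.2 F tool [1.08 2.46 1.82] tilt [ 0. -1.  0.]
```

```bash
python3 -m jog '[[[30,-0.5,0,0,0],[30,-1,0,0,0],[30,-1,0,0,0],[30,-1,0,0,0],[30,-1,0,0,0],[30,-1,0,0,0],[30,-1,0,0,0],[30,-1,0,0,0]]]' 30 >/dev/null; python3 go.py .0875 0 .069
```

```text
t 13.73 along 91.44 lat -1.06 z 72.5 | tx ty tz [ 3.9  3.5 -1. ] spin -0.004 | w 35.3 F tool [0.03 1.95 1.4 ] tilt [-0. -1.  0.]
```

```bash
python3 -m jog '[[[30,-0.5,0,0,0],[30,-1,0,0,0],[30,-1,0,0,0],[30,-1,0,0,0],[30,-1,0,0,0],[30,-1,0,0,0],[30,-1,0,0,0],[30,-1,0,0,0]]]' 30 >/dev/null; python3 go.py .0875 0 .069
```

```text
t 14.4 along 92.43 lat -1.06 z 72.5 | tx ty tz [ 4.9  3.5 -1. ] spin -0.004 | w 35.1 F tool [0.37 2.54 2.03] tilt [ 0. -1.  0.]
```

```bash
python3 -m jog '[[[30,-0.5,0,0,0],[30,-1,0,0,0],[30,-1,0,0,0],[30,-1,0,0,0],[30,-1,0,0,0],[30,-1,0,0,0],[30,-1,0,0,0],[30,-1,0,0,0]]]' 30 >/dev/null; python3 go.py .0875 0 .069
```

```text
t 15.07 along 93.27 lat -1.06 z 72.5 | tx ty tz [ 5.8  3.5 -1. ] spin -0.004 | w 35.5 F tool [1.54 2.09 2.35] tilt [ 0. -1.  0.]
```

```bash
python3 -m jog '[[[30,-0.5,0,0,0],[30,-0.8,0,0,0],[30,-0.8,0,0,0],[30,-0.8,0,0,0],[30,-0.8,0,0,0],[30,-0.8,0,0,0],[30,-0.8,0,0,0],[30,-0.8,0,0,0]]]' 30 >/dev/null; python3 go.py .0875 0 .069
```

```text
t 15.73 along 93.9 lat -1.07 z 72.5 | tx ty tz [ 6.4  3.5 -1. ] spin -0.004 | w 35.1 F tool [5.05 2.65 2.11] tilt [ 0.001 -1.     0.   ]
```

```bash
python3 -m jog '[[[30,-0.3,0,0,0],[30,-0.3,0,0,0],[30,-0.3,0,0,0],[30,-0.3,0,0,0],[30,-0.3,0,0,0],[30,-0.3,0,0,0],[30,-0.3,0,0,0],[30,-0.3,0,0,0]]]' 30 >/dev/null; python3 go.py .0875 0 .069; python3 -m jog '[[[30,0,0,0,0],[30,0,0,0,0],[30,0,0,0,0],[30,0,0,0,0],[30,0,0,0,0],[30,0,0,0,0],[30,0,0,0,0],[30,0,0,0,0]]]' 30 >/dev/null; python3 go.py .0875 0 .069
```

```text
t 16.4 along 94.11 lat -1.06 z 72.5 | tx ty tz [ 6.6  3.5 -1. ] spin -0.004 | w 35.4 F tool [5.15 1.37 1.65] tilt [ 0.001 -1.     0.   ]
t 17.07 along 94.11 lat -1.07 z 72.5 | tx ty tz [ 6.6  3.5 -1. ] spin -0.004 | w 35.4 F tool [3.79 3.42 1.78] tilt [ 0.001 -1.     0.   ]
```

```bash
python3 -m jog '[[[30,-0.4,0,0,0],[30,-0.4,0,0,0],[30,-0.4,0,0,0],[30,-0.4,0,0,0],[30,-0.4,0,0,0],[30,-0.4,0,0,0],[30,-0.4,0,0,0],[30,-0.4,0,0,0]]]' 30 >/dev/null; python3 go.py .0875 0 .069; python3 -m jog '[[[30,0,0,0,0],[30,0,0,0,0],[30,0,0,0,0],[30,0,0,0,0],[30,0,0,0,0],[30,0,0,0,0],[30,0,0,0,0],[30,0,0,0,0]]]' 30 >/dev/null; python3 go.py .0875 0 .069
```

```text
t 17.73 along 94.27 lat -1.08 z 72.5 | tx ty tz [ 6.8  3.5 -1.1] spin -0.004 | w 35.3 F tool [4.71 3.32 2.08] tilt [ 0.001 -1.     0.   ]
t 18.4 along 94.26 lat -1.04 z 72.5 | tx ty tz [ 6.8  3.5 -1. ] spin -0.004 | w 35.3 F tool [4.83 2.23 1.93] tilt [ 0.001 -1.    -0.   ]
```

Home contact was at about 81.75 and out contact at about 93.5, so the float is about 11.8 mm and the bush needs pressing in by about 9.8 mm. I'll slide the spindle back to near home, then let go and move over the bare spindle.

```bash
python3 -m jog '[[[30,2,0,0,0],[30,4,0,0,0],[30,6,0,0,0],[30,8,0,0,0],[30,10,0,0,0],[30,12,0,0,0],[30,12.6,0,0,0],[30,12.6,0,0,0]]]' 30 >/dev/null; python3 go.py .0875 0 .069; python3 -m jog '[[[60,0,0,0,0],[70,0,0,0,0],[70,0,0,0,0],[70,0,0,0,0],[70,0,-10,0,0],[70,0,-25,0,0],[70,0,-45,0,0],[70,0,-60,0,0]]]' >/dev/null; python3 go.py .035 0 .14
```

```text
t 19.07 along 82.14 lat -1.0 z 72.5 | tx ty tz [-5.4  3.5 -1. ] spin -0.004 | w 35.1 F tool [-0.77  1.47  2.16] tilt [ 0. -1. -0.]
t 19.73 along 82.12 lat -1.25 z 134.6 | tx ty tz [47.1 -5.4 -1. ] spin -0.004 | w 69.9 F tool [ 0.63 -1.1  -0.17] tilt [ 0.001 -1.     0.001]
```

```bash
python3 -m jog '[[[70,20,0,0,0],[70,40,0,0,0],[70,46,0,0,0],[70,46,0,0,0],[60,46,15,0,0],[60,46,40,0,0],[50,46,58,0,0],[50,46,60,0,0]]]' >/dev/null; python3 go.py .035 -.001 .072;python3 -m jog '[[[40,0,0,0,0],[30,0,0,0,0],[24,0,0,0,0],[24,0,0,0,0],[24,0,0,0,0],[24,0,0,0,0],[24,0,0,0,0],[24,0,0,0,0]]]' >/dev/null; python3 go.py .035 -.001 .072
python3 - <<'E'
from h import *
for n in ("wrist","side"):
    c=camera(n); cv2.imwrite(f"pics/{n}3.png",c["color"][:,:,::-1])
E
```

```text
t 20.4 along 38.46 lat 2.01 z 68.4 | tx ty tz [ 3.4 -3.7  3. ] spin -0.004 | w 51.0 F tool [-1.22 -0.03 -0.84] tilt [-0.004 -1.    -0.008]
t 21.07 along 36.21 lat -0.88 z 72.7 | tx ty tz [1.2 0.7 0.1] spin -0.004 | w 24.5 F tool [ 0.01 -0.01  0.22] tilt [ 0. -1.  0.]
```

View pics/wrist3.png

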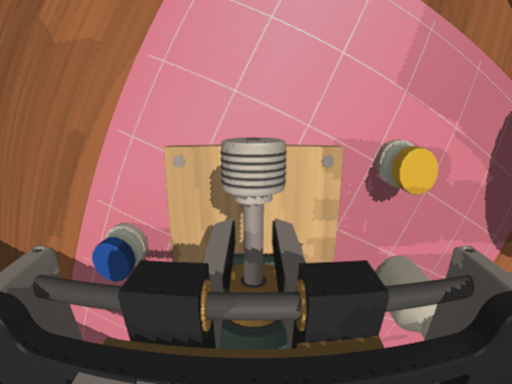

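View pics/side3.png

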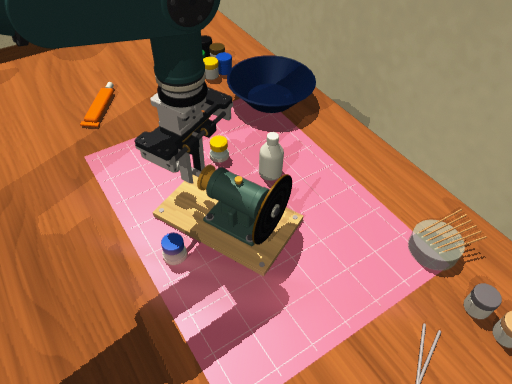

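The wrist view shows the shaft at column 254, between the fingers (235 and 275) with clearance on both sides. The bush flange lies behind them at about (255,290). Next I'll approach the flange.

```bash
python3 -m jog '[[[24,4,0,0,0],[24,8,0,0,0],[24,12,0,0,0],[24,15,0,0,0],[24,17,0,0,0],[24,17,0,0,0],[24,17,0,0,0],[24,17,0,0,0]]]' >/dev/null; python3 go.py .015 -.001 .072;python3 -m jog '[[[24,0.5,0,0,0],[24,1,0,0,0],[24,1,0,0,0],[24,1,0,0,0],[24,1,0,0,0],[24,1,0,0,0],[24,1,0,0,0],[24,1,0,0,0]]]' >/dev/null; python3 go.py .015 -.001 .072
```

```text
t 21.83 along 19.33 lat -0.71 z 72.4 | tx ty tz [4.3 0.4 0.3] spin -0.004 | w 23.8 F tool [-0.65 -0.02 -0.55] tilt [-0. -1. -0.]
t 22.5 along 18.29 lat -0.74 z 72.5 | tx ty tz [3.3 0.5 0.3] spin -0.004 | w 24.0 F tool [ 0.18 -0.17  0.08] tilt [ 0. -1. -0.]
```

```bash
python3 -m jog '[[[24,0.5,0,0,0],[24,1,0,0,0],[24,1,0,0,0],[24,1,0,0,0],[24,1,0,0,0],[24,1,0,0,0],[24,1,0,0,0],[24,1,0,0,0]]]' >/dev/null; python3 go.py .015 -.001 .072
```

```text
t 23.17 along 17.87 lat -0.74 z 72.5 | tx ty tz [2.9 0.5 0.3] spin -0.004 | w 23.9 F tool [-4.68 -1.46 -0.23] tilt [-0.001 -1.    -0.   ]
```

```bash
python3 -m jog '[[[24,1,0,0,0],[24,2,0,0,0],[24,3,0,0,0],[24,4,0,0,0],[24,5,0,0,0],[24,6,0,0,0],[24,6,0,0,0],[24,6,0,0,0]]]' >/dev/null; python3 go.py .015 -.001 .072;python3 -m jog '[[[24,0,0,0,0],[24,0,0,0,0],[24,0,0,0,0],[24,0,0,0,0],[24,0,0,0,0],[24,0,0,0,0],[24,0,0,0,0],[24,0,0,0,0]]]' >/dev/null; python3 go.py .015 -.001 .072
```

```text
t 23.83 along 14.77 lat -0.67 z 72.5 | tx ty tz [-0.2  0.5  0.3] spin -0.003 | w 24.2 F tool [-11.16  -2.98  -1.09] tilt [-0.007 -1.    -0.   ]
t 24.5 along 14.76 lat -0.68 z 72.5 | tx ty tz [-0.2  0.5  0.3] spin -0.003 | w 24.2 F tool [-10.89  -3.02  -1.11] tilt [-0.007 -1.    -0.   ]
```

```bash
python3 - <<'E'
from h import *
c=camera("side"); im=c["color"][:,:,::-1]
cv2.imwrite("pics/side4.png",cv2.resize(im[130:240,150:300],None,fx=5,fy=5,interpolation=cv2.INTER_CUBIC))
print(read_state()["joints"],read_state()["joint_torque"])
E
```

```text
[-0.02582505  0.10817196  1.61597984  0.00575804  1.42078879 -0.46579743] [ -5.47404841 -31.37240052 -29.37802076  -3.05598959  -1.70698799
  -0.05569388]
```

View pics/side4.png

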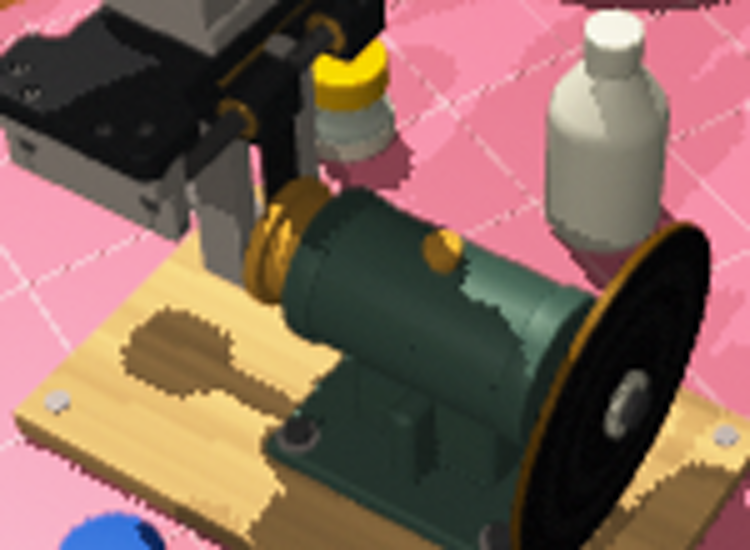

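```bash
python3 -m jog '[[[24,1,0,0,0],[24,2,0,0,0],[24,3,0,0,0],[24,3,0,0,0],[24,3,0,0,0],[24,3,0,0,0],[24,3,0,0,0],[24,3,0,0,0]]]' >/dev/null; python3 go.py .015 -.001 .072
```

```text
t 25.22 along 11.79 lat -0.67 z 72.5 | tx ty tz [-3.2  0.5  0.3] spin -0.003 | w 24.0 F tool [-11.67  -3.81  -0.68] tilt [-0.007 -1.    -0.   ]
```

```bash
python3 -m jog '[[[24,1,0,0,0],[24,2,0,0,0],[24,3,0,0,0],[24,3.2,0,0,0],[24,3.2,0,0,0],[24,3.2,0,0,0],[24,3.2,0,0,0],[24,3.2,0,0,0]]]' >/dev/null; python3 go.py .015 -.001 .072
python3 -m jog '[[[24,-4,0,0,0],[24,-8,0,0,0],[24,-14,0,0,0],[24,-20,0,0,0],[40,-25,0,0,0],[60,-25,0,0,0],[70,-25,0,0,0],[70,-25,0,0,0]]]' >/dev/null; python3 go.py .0821 -.001 .1346
```

```text
t 25.88 along 8.68 lat -0.66 z 72.5 | tx ty tz [-6.3  0.6  0.3] spin -0.003 | w 24.3 F tool [-11.86  -3.88  -1.41] tilt [-0.007 -1.    -0.   ]
t 26.55 along 29.89 lat -0.81 z 72.5 | tx ty tz [-52.2 -62.1  -0. ] spin -0.004 | w 47.1 F tool [ 0.2   0.39 -0.23] tilt [ 0.001 -1.     0.   ]
```

```bash
python3 -m jog '[[[70,0,-10,0,0],[70,0,-35,0,0],[70,0,-62,0,0],[70,0,-62,0,0],[70,-25,-62,0,0],[70,-50,-62,0,0],[70,-52,-62,0,0],[70,-52,-62,0,0]]]' >/dev/null; python3 go.py .0821 -.001 .0725;  python3 -m jog '[[[70,0,0,0,0],[70,0,0,0,0],[70,0,10,0,0],[70,0,30,0,0],[70,0,50,0,0],[70,0,62,0,0],[70,0,62,0,0],[70,0,62,0,0]]]' >/dev/null; python3 go.py .0821 -.001 .0725
```

```text
t 27.22 along 82.62 lat -1.0 z 134.6 | tx ty tz [ 0.5 62.1 -0. ] spin -0.002 | w 69.8 F tool [ 0.13 -0.33  0.23] tilt [ 0.001 -1.     0.   ]
t 27.88 along 81.89 lat -0.29 z 71.4 | tx ty tz [-0.2 -1.1  0.7] spin -0.005 | w 69.9 F tool [ 0.86 -0.01  0.59] tilt [-0.001 -1.    -0.002]
```

```bash
python3 -m jog '[[[50,0,0,0,0],[40,0,0,0,0],[30,0,0,0,0],[30,0,0,0,0],[30,0,0,0,0],[30,0,0,0,0],[30,0,0,0,0],[30,0,0,0,0]]]' 30 >/dev/null; python3 go.py .0821 -.001 .0725;  python3 -m jog '[[[30,0.3,0,0,0],[30,0.6,0,0,0],[30,0.6,0,0,0],[30,0.6,0,0,0],[30,0.6,0,0,0],[30,0.6,0,0,0],[30,0.6,0,0,0],[30,0.6,0,0,0]]]' 30 >/dev/null; python3 go.py .0821 -.001 .0725
```

```text
t 28.55 along 82.02 lat -1.07 z 72.9 | tx ty tz [-0.1  0.4 -0.1] spin -0.004 | w 35.4 F tool [-0.5  -3.4  -1.72] tilt [ 0. -1.  0.]
t 29.22 along 81.78 lat -1.06 z 72.9 | tx ty tz [-0.3  0.4 -0.1] spin -0.004 | w 35.1 F tool [-1.27 -5.02 -1.71] tilt [-0. -1.  0.]
```

```bash
python3 -m jog '[[[30,0.4,0,0,0],[30,0.8,0,0,0],[30,1,0,0,0],[30,1,0,0,0],[30,1,0,0,0],[30,1,0,0,0],[30,1,0,0,0],[30,1,0,0,0]]]' 30 >/dev/null; python3 go.py .0821 -.001 .0725;  python3 -m jog '[[[30,0,0,0,0],[30,0,0,0,0],[30,0,0,0,0],[30,0,0,0,0],[30,0,0,0,0],[30,0,0,0,0],[30,0,0,0,0],[30,0,0,0,0]]]' 30 >/dev/null; python3 go.py .0821 -.001 .0725
```

```text
t 29.88 along 81.38 lat -1.07 z 72.9 | tx ty tz [-0.7  0.4 -0.1] spin -0.004 | w 35.5 F tool [-3.2  -5.17 -1.59] tilt [-0.002 -1.     0.   ]
t 30.55 along 81.37 lat -1.06 z 72.9 | tx ty tz [-0.7  0.4 -0.1] spin -0.004 | w 35.4 F tool [-3.11 -6.09 -1.84] tilt [-0.002 -1.     0.   ]
```

```bash
python3 -m jog '[[[30,0.4,0,0,0],[30,0.8,0,0,0],[30,0.8,0,0,0],[30,0.8,0,0,0],[30,0.8,0,0,0],[30,0.8,0,0,0],[30,0.8,0,0,0],[30,0.8,0,0,0]]]' 30 >/dev/null; python3 go.py .0821 -.001 .0725;  python3 -m jog '[[[30,0,0,0,0],[30,0,0,0,0],[30,0,0,0,0],[30,0,0,0,0],[30,0,0,0,0],[30,0,0,0,0],[30,0,0,0,0],[30,0,0,0,0]]]' 30 >/dev/null; python3 go.py .0821 -.001 .0725
```

```text
t 31.22 along 81.06 lat -1.06 z 72.9 | tx ty tz [-1.   0.4 -0.1] spin -0.004 | w 35.5 F tool [-4.92 -5.74 -3.64] tilt [-0.003 -1.     0.   ]
t 31.88 along 81.09 lat -1.05 z 72.9 | tx ty tz [-1.   0.4 -0.1] spin -0.004 | w 35.3 F tool [-5.93 -6.02 -2.18] tilt [-0.003 -1.     0.   ]
```

```bash
python3 -m jog '[[[30,-1,0,0,0],[30,-2,0,0,0],[30,-3,0,0,0],[30,-3.5,0,0,0],[30,-3.5,0,0,0],[30,-3.5,0,0,0],[30,-3.5,0,0,0],[30,-3.5,0,0,0]]]' 30 >/dev/null; python3 go.py .0821 -.001 .0725;  python3 -m jog '[[[30,-0.4,0,0,0],[30,-0.8,0,0,0],[30,-0.8,0,0,0],[30,-0.8,0,0,0],[30,-0.8,0,0,0],[30,-0.8,0,0,0],[30,-0.8,0,0,0],[30,-0.8,0,0,0]]]' 30 >/dev/null; python3 go.py .0821 -.001 .0725
```

```text
t 32.55 along 82.5 lat -1.08 z 72.9 | tx ty tz [ 0.4  0.4 -0.1] spin -0.004 | w 35.3 F tool [-0.19 -5.54 -2.15] tilt [ 0.001 -1.     0.   ]
t 33.22 along 83.11 lat -1.08 z 72.9 | tx ty tz [ 1.   0.4 -0.1] spin -0.005 | w 35.3 F tool [ 1.29 -5.11 -2.36] tilt [ 0.002 -1.     0.   ]
```

```bash
python3 -m jog '[[[30,-0.4,0,0,0],[30,-0.6,0,0,0],[30,-0.6,0,0,0],[30,-0.6,0,0,0],[30,-0.6,0,0,0],[30,-0.6,0,0,0],[30,-0.6,0,0,0],[30,-0.6,0,0,0]]]' 30 >/dev/null; python3 go.py .0821 -.001 .0725
```

```text
t 33.88 along 83.7 lat -1.07 z 72.9 | tx ty tz [ 1.6  0.4 -0.1] spin -0.004 | w 35.5 F tool [ 0.62 -5.93 -2.18] tilt [ 0.002 -1.     0.   ]
```

```bash
python3 -m jog '[[[30,-0.4,0,0,0],[30,-0.6,0,0,0],[30,-0.6,0,0,0],[30,-0.6,0,0,0],[30,-0.6,0,0,0],[30,-0.6,0,0,0],[30,-0.6,0,0,0],[30,-0.6,0,0,0]]]' 30 >/dev/null; python3 go.py .0821 -.001 .0725
```

```text
t 34.55 along 83.96 lat -1.1 z 72.9 | tx ty tz [ 1.9  0.4 -0.1] spin -0.005 | w 35.2 F tool [ 1.69 -5.81 -1.71] tilt [ 0.002 -1.     0.   ]
```

```bash
python3 -m jog '[[[30,-0.4,0,0,0],[30,-0.6,0,0,0],[30,-0.6,0,0,0],[30,-0.6,0,0,0],[30,-0.6,0,0,0],[30,-0.6,0,0,0],[30,-0.6,0,0,0],[30,-0.6,0,0,0]]]' 30 >/dev/null; python3 go.py .0821 -.001 .0725
```

```text
t 35.22 along 84.28 lat -1.1 z 72.9 | tx ty tz [ 2.2  0.4 -0.1] spin -0.005 | w 35.4 F tool [ 2.65 -5.05 -2.36] tilt [ 0.003 -1.     0.   ]
```

```bash
python3 -m jog '[[[30,-0.4,0,0,0],[30,-0.8,0,0,0],[30,-0.8,0,0,0],[30,-0.8,0,0,0],[30,-0.8,0,0,0],[30,-0.8,0,0,0],[30,-0.8,0,0,0],[30,-0.8,0,0,0]]]' 30 >/dev/null; python3 go.py .0821 -.001 .0725;python3 -m jog '[[[30,0,0,0,0],[30,0,0,0,0],[30,0,0,0,0],[30,0,0,0,0],[30,0,0,0,0],[30,0,0,0,0],[30,0,0,0,0],[30,0,0,0,0]]]' 30 >/dev/null; python3 go.py .0821 -.001 .0725
```

```text
t 35.88 along 84.72 lat -1.12 z 72.9 | tx ty tz [ 2.6  0.4 -0.1] spin -0.005 | w 35.4 F tool [ 4.8  -5.36 -2.65] tilt [ 0.004 -1.     0.   ]
t 36.55 along 84.73 lat -1.1 z 72.9 | tx ty tz [ 2.6  0.4 -0.1] spin -0.005 | w 35.3 F tool [ 4.07 -5.62 -2.86] tilt [ 0.004 -1.     0.   ]
```

Re-measured float: 3.65 mm of travel less about 1.3 mm of washer squeeze gives about 2.3–2.5 mm. That agrees with the press distance. Now I'll push home again, ease off the washer and let go.

```bash
python3 -m jog '[[[30,1.5,0,0,0],[30,3,0,0,0],[30,4.5,0,0,0],[30,5.5,0,0,0],[30,6.2,0,0,0],[30,6.9,0,0,0],[30,6.9,0,0,0],[30,6.9,0,0,0]]]' 30 >/dev/null; python3 go.py .0821 -.001 .0725;python3 -m jog '[[[30,0,0,0,0],[30,0,0,0,0],[30,0,0,0,0],[30,0,0,0,0],[30,0,0,0,0],[30,0,0,0,0],[30,0,0,0,0],[30,0,0,0,0]]]' 30 >/dev/null; python3 go.py .0821 -.001 .0725
python3 -m jog '[[[30,-0.5,0,0,0],[30,-1,0,0,0],[30,-1.5,0,0,0],[30,-1.6,0,0,0],[30,-1.6,0,0,0],[30,-1.6,0,0,0],[30,-1.6,0,0,0],[30,-1.6,0,0,0]]]' 30 >/dev/null; python3 go.py .0821 -.001 .0725
```

```text
t 37.22 along 81.27 lat -1.08 z 72.9 | tx ty tz [-0.8  0.4 -0.1] spin -0.004 | w 35.6 F tool [-3.16 -5.85 -3.28] tilt [-0.003 -1.     0.   ]
t 37.88 along 81.28 lat -1.07 z 72.9 | tx ty tz [-0.8  0.4 -0.1] spin -0.004 | w 35.2 F tool [-3.76 -7.49 -1.59] tilt [-0.003 -1.     0.   ]
t 38.55 along 81.77 lat -1.09 z 72.9 | tx ty tz [-0.3  0.4 -0.1] spin -0.004 | w 35.3 F tool [-0.76 -5.75 -2.4 ] tilt [-0.001 -1.     0.   ]
```

```bash
python3 -m jog '[[[40,0,0,0,0],[50,0,0,0,0],[60,0,0,0,0],[70,0,0,0,0],[70,0,0,0,0],[70,0,0,0,0],[70,0,0,0,0],[70,0,0,0,0]]]' >/dev/null; python3 go.py .0821 -.001 .0725; python3 -m jog '[[[70,0,-10,0,0],[70,0,-30,0,0],[70,0,-60,0,0],[70,0,-80,0,0],[70,0,-80,0,0],[70,0,-80,0,0],[70,0,-80,0,0],[70,0,-80,0,0]]]' >/dev/null; python3 go.py .0821 -.001 .0725
python3 -m jog '[[[70,-30,0,0,0],[70,-60,0,0,0],[70,-90,0,0,0],[70,-120,0,0,0],[70,-120,0,0,0],[70,-120,0,0,0],[70,-120,0,0,0],[70,-120,0,0,0]]]' >/dev/null
python3 - <<'E'
from h import *
from go import o,a,n as nn
c=camera("top");X=pts(c);cv2.imwrite("pics/top5.png",c["color"][:,:,::-1])
P=X[205:252,145:182].reshape(-1,3);K=P[(P[:,2]>.1)&(P[:,2]<.115)]
k=(K[:,:2]-o)@a*1000;print("knob",np.percentile(k,[1,5,50,95,99]).round(1))
hsv=cv2.cvtColor(c["color"],cv2.COLOR_RGB2HSV).astype(int);H,S=hsv[...,0],hsv[...,1]
Q=X.reshape(-1,3);br=((H>12)&(H<28)&(S>110)).ravel()&(Q[:,2]>.1)&(abs((Q[:,:2]-o)@nn)<.03)&(abs(Q[:,:2]-o).max(1)<.05)
b=(Q[br][:,:2]-o)@a*1000;print("flange",np.percentile(b,[50,95,99]).round(1))
for p in [(148,161),(241,269),(203,121)]: print(X[p[1],p[0]].round(4))
c=camera("side");cv2.imwrite("pics/side5.png",cv2.resize(c["color"][120:240,130:300,::-1],None,fx=4.5,fy=4.5,interpolation=cv2.INTER_CUBIC))
E
```

```text
t 39.22 along 81.29 lat -1.0 z 72.4 | tx ty tz [-0.8 -0.1 -0. ] spin -0.004 | w 69.9 F tool [ 0.59 -0.05  0.21] tilt [ 0. -1. -0.]
t 39.88 along 81.65 lat 0.02 z 150.7 | tx ty tz [-0.4 78.2  1.3] spin -0.004 | w 70.1 F tool [-0.6   0.9   0.03] tilt [-0.001 -1.    -0.003]
knob [65.2 68.7 81.4 94.7 95.5]
flange [-7.6 -2.7 -2.1]
[0.619  0.1464 0.0485]
[ 0.4258 -0.0296  0.0489]
[0.6859 0.0447 0.1018]
```

View pics/side5.png

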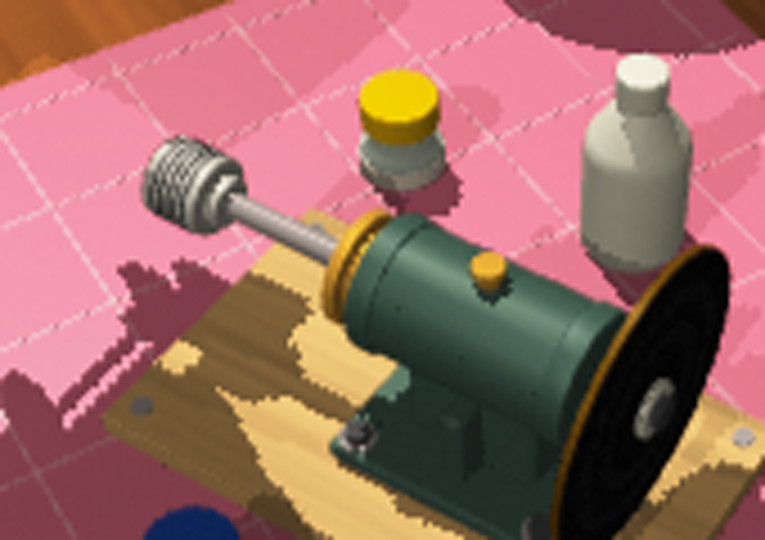

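View pics/top5.png

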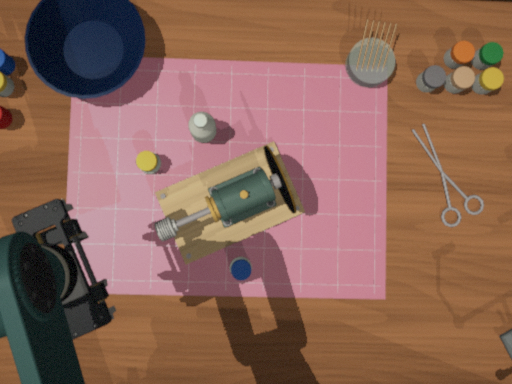

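```bash
python3 -c "
from cell import *
print(read_state()['t'],read_state()['contact_force']); print(sign_off())"
```

```text
40.65 [0.41718177 0.46128853 0.45035847]
the job is handed in; nothing more can be done
None
```

The end float is set to roughly 2.1–2.5 mm, a little over the 2 mm aim but inside the 0.8–3.2 mm range. I handed the job in at 40.7 s; the sign-off gives no verdict.

- **Feeling the float:** I pushed the spindle home and held it, then pulled it out against the bush and held it. The force reading was about 5 N at each stop. That gave a starting float of about 11.8 mm.
- **Pressing the bush:** I straddled the bare spindle with the fingers and pressed the flange in by about 9.2 mm at about 12 N.
- **Re-check:** I pushed home again, felt the out stop and pushed home once more. The travel was 3.65 mm. Taking off the washer squeeze leaves 2.1–2.5 mm, depending on how friction is counted.
- **Finish:** I eased off the washer, let go and withdrew clear.

**Last checks:** In the top view the knob sits at its home position, 81.4 mm along the axis against about 81.6 expected. The flange has moved in by about 9.4 mm, agreeing with the press to within the 2 mm calibration. The pots and bottle are where they stood, and I kept the arm well away from the disc.

**Where readings were less certain:**
- The arm lagged its command by 3.5 mm while pressing, so I went by the measured position.
- The second grip on the knob carried about 5–6 N of unwanted vertical load.
- On the very last home push the reading was only about 3.5 N. The hold before it, with the bush already pressed in, was firmer at about 5.4 N.

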